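# Snap the scoop's hook onto the canister clip

### The job

Take the scoop from the spoon rest, press the sprung gate of the snap hook at the end of its handle down onto the wire loop of the chrome clip on the canister's rim until the wire is inside and the gate has snapped shut, then let the scoop down by its handle, without dropping it, and leave it hanging still from the loop. Press lightly and feel for the wire, because the clip only grips the rim by its spring; do not disturb the jar, the butter dish or the mug.

Things in the scene. Friction and masses are not known exactly. Their poses are not given: they have to be found in the camera images.
- scoop: steel coffee scoop, 80 g, 175 mm long. Origin: under the centre of its round cup (48 mm wide, 32 high); x runs along the handle to the snap hook, z up out of the cup's mouth. Handle: bar 12 mm wide (y), 8 high, axis 27 mm above the cup's foot, to x = 102 mm, then a shank to 110. Hook: 5 mm wire in the x-z plane, open underneath, front at x = 150.5, z 16.5 to 37.5. Hung up, x points up
- grip (a point): a point on the scoop's handle axis to take hold of (x = 85, z = 27 mm in the scoop's frame); the handle here is 12 mm wide and 8 mm high, free on both sides and underneath, 33 mm above the counter at the start; axes as the scoop's
- mouth (a point): middle of the opening, on the underside of the shut gate (x = 127, z = 16.5 mm in the scoop's frame), 5.5 mm behind the nose's tip and 19 mm ahead of the gate's hinge; axes as the scoop's. A wire enters here from below and lifts the gate: its centre clears the nose (and can slide forward to seat) when 8 mm above this point and meets the spine or the fully open gate when 9.5 to 13.5 mm above it
- seat (a point): where the centre of a 5 mm wire lies in the hook when it is home in the crook (x = 143, z = 27 mm in the scoop's frame, 16 mm ahead of mouth and 10.5 mm above it; 3 mm of play above and below); axes as the scoop's
- gate (a joint): the hook's sprung gate, a 22 mm rod hinged at the shank that closes the opening from shank to nose; 0 = shut, swings inward (up into the hook) to its stop at 0.55 rad; its spring shuts it again and gives way to about 1.5 to 4 N pressed on the gate near the nose
- loop (a point): middle of the outer bar of the clip's level wire loop if the clip were pushed half-way onto the rim (104.5 mm from the canister's axis, 212 up). How far it is pushed on differs and is not measured: the bar lies up to 14 mm above or below this point. x points to the canister's axis, y along the bar, z up. 5 mm wire; loop 35 mm wide, bar straight for 16 mm and 40 mm in front of the clip's flat leaf
- canister: white plastic canister, open and empty, 120 mm wide, 220 high, fast on the counter; origin under its centre, z up. A chrome spring clip, 36 mm wide, grips its rim on the -x side, its tabs up to 58 mm above the rim; pressed with more than 12 N it would be shoved out of place
- rest: bamboo spoon rest, fast on the counter: a tray 118 x 124 mm with 20 mm sides and, 27 mm towards x from the origin, a notched rail 41 mm high; the scoop's cup stands in the tray and its handle lies in the middle notch, the hook beyond the rail (+x); origin on the counter
- jar: glass mason jar with twist cap, 80 mm wide, 134 mm high, origin under its centre; leave alone
- butter_dish: lidded white ceramic butter dish, 165 x 95 x 80 mm (long along x), origin under its centre; leave alone
- mug: ceramic mug, 82 mm wide, 95 mm high, handle at +y, origin under its centre; leave alone
Not all that is in view belongs to the job. Of the things like the scoop, leave any that is pink; of the rest the larger one is meant.

How it is judged:
On the way, in this order (a step that is already met when the one before it is completed fails the run):
1. the scoop is lifted clear of the spoon rest (height (world z) of grip above 0.09 m), for 0.2 s.
2. the gate is pressed open at the clip's loop (value of joint gate above 0.2 rad and distance between seat and loop below 0.04 m), for 0.05 s.
At the end, for the whole second after the job is handed in: The scoop hangs still and free from the clip's loop: gate shut (under 0.1 rad), seat point within 10 mm (x), 16 mm (y) and 22 mm (z) of the loop point, its long axis within 0.4 rad of upright with the hook on top, slower than 0.1 m/s (value of joint gate below 0.1 rad and x of seat in the frame of loop between -0.01 and 0.01 m and y of seat in the frame of loop between -0.016 and 0.016 m and z of seat in the frame of loop between -0.022 and 0.022 m and angle between scoop's own x axis and vertical below 0.4 rad and linear speed of scoop below 0.1 m/s); the robot touches nothing.
It fails at once if the scoop presses on the clip's wire loop with more than 12 N (contact force between scoop and clip_c3 above 12 N or contact force between scoop and clip_c4 above 12 N or contact force between scoop and clip_c5 above 12 N or contact force between scoop and clip_c6 above 12 N or contact force between scoop and clip_c7 above 12 N or contact force between scoop and clip_c8 above 12 N or contact force between scoop and clip_c9 above 12 N).
It fails at once if the scoop is dropped from level so that it swings down hard (faster than 1.5 m/s) (linear speed of scoop above 1.5 m/s).
It fails at once if the jar is moved or tipped (distance of jar from where it was at the start of the episode above 0.02 m or angle between jar's own z axis and vertical above 0.25 rad).
It fails at once if the butter dish is moved or tipped (distance of butter_dish from where it was at the start of the episode above 0.02 m or angle between butter_dish's own z axis and vertical above 0.25 rad).
It fails at once if the mug is moved or tipped (distance of mug from where it was at the start of the episode above 0.02 m or angle between mug's own z axis and vertical above 0.25 rad).
It also fails if it takes over 72 s, if anything falls off the work surface, if the arm or the gripper's body presses on something with over 40 N, if the wrist force passes 120 N, or if a joint passes its speed limit or range.

### The arm

A 7-joint arm with a two-finger parallel gripper is mounted at the origin on the work surface. World frame = base frame: x ahead of the robot, y to its left, z up, the work surface at z = 0. Lengths are in m, angles in rad, forces in N, time in s.
With the tool pointing down it reaches from about 0.4 to 0.9 m from the base axis. Payload 5.5 kg.
Tool frame: the origin (TCP) lies midway between the tips of the shut fingers; the grasp point (between the pads) lies 19 mm behind it (manip.grip_depth is the distance from the TCP to the grasp point, in m); z points along the fingers, y is the line along which they close (so a half turn about z gives the same grasp; the last joint's range is limited). The gripper opens to 92 mm and grips with 3 to 60 N. Pads are 19 mm wide; open, the fingers measure 130 mm over their backs; the gripper's body (75 mm by 190 mm) begins 47 mm behind the grasp point.
Start: joints at [-1.025, 0.501, -0.427, 1.55, 0.221, 1.138, -0.21], TCP at [0.181, 0.624, 0.227] pointing down, gripper open.
Joint ranges: [-2.88, 2.88], [-0.31, 2.03], [-1.54, 1.56], [0.2, 2.42], [-1.41, 4.55], [0.19, 2.02], [-2.57, 2.57]. Speed limits (rad/s): [2.57, 2.57, 3.14, 3.14, 3.14, 3.14, 3.14].

### API

Orientations are given as a unit quaternion [x, y, z, w].
In Python, from bench import manip, effector, viewer gives the robot as it stands. Calls block until the motion is done:
- manip.move_pose(position, orientation): joint-space move of the TCP to a pose.
- manip.servo_line(position, ori=None, vel=0.15): straight line of the TCP; ori=None keeps the orientation; vel is the mean speed in m/s.
- manip.movej(angles): joint-space move.
- effector.open_jaws() and effector.close(f_grip=None): open the fingers fully, or close them until they stop; f_grip is the grip in N (None keeps the last).
- manip.sleep(seconds).
- manip.solve_ik(position, orientation): joint angles nearest the present ones, or None.
- viewer.get_image(name): name is "side" or "top" or "wrist"; returns the picture (400x640x3 uint8, red, green, blue); there is no depth.
- viewer.get_calibration(name): a dict with "vfov" (degrees; the focal length in pixels is half the picture's height over the tangent of half this angle, whatever the lens; pixels are square), "cx", "cy" (the principal point, pixels), "eye" and "attitude" of the camera in the world. Camera axes: x right, y down, z forward; pixel columns grow to the right and rows downward; lengths in m; the calibration is good to about 2 mm. A picture is of the moment at which its call begins: read the wrist's pose just before it. get_calibration takes no time and is no camera call; for the wrist camera it gives the pose at the moment of the call.
A pose or a line that the arm cannot do raises manip.PlanningError and nothing moves.
- manip.hand_in(): hands the job in; it is judged then, once.
Readings, each from a call of its own:
- manip.current_clock(): time.
- manip.current_q(): joint angles.
- manip.current_joint_velocities(): joint speeds.
- manip.current_tau(): joint torques, N m.
- manip.current_tool_pos(): TCP position.
- manip.current_tcp_rot(): TCP orientation.
- manip.current_force(): force on the tool from outside, world axes, zero at the start.
- manip.current_wrist_torque(): the same for the moment, N m.
- manip.current_finger_gap(): finger opening in m.
- manip.current_gripper_force(): force on a finger pad.
Only numpy, scipy, OpenCV 4.12 (cv2) and the standard library are available. Lean on these libraries where they do the work, as an engineer would, in place of code of your own. Each camera call takes 0.05 s, during which the arm holds its last target. There are 200 camera calls.

## Working session

There is one attempt and no reset: what is moved stays moved. The work goes in short steps, each a Python script; the robot and the scene stay as the last script left them, time stands still between calls to the robot, and variables do not carry over. Pictures are saved under pics/ and viewed, at most 12 in all, crops included, and the job is handed in when it is done.

```bash
mkdir -p pics; ls; python3 - <<'E'
from bench import manip, effector, viewer
import cv2
for n in ["side","top","wrist"]:
    c=viewer.get_calibration(n); print(n,c)
    im=viewer.get_image(n); cv2.imwrite(f"pics/{n}0.png",im[:,:,::-1])
print(manip.current_clock(),manip.current_tool_pos(),manip.current_tcp_rot(),manip.current_force())
E
```

```text
pics
side {'vfov': 44.065546506112646, 'cx': 308.6107900730994, 'cy': 210.7926970070681, 'eye': array([ 0.42258229, -0.93425184,  0.79249035]), 'attitude': array([ 0.87598778, -0.01281797,  0.00560454, -0.48213038])}
top {'vfov': 46.655961699899166, 'cx': 318.05083333638873, 'cy': 206.1173023457589, 'eye': array([0.31460898, 0.06810528, 1.38600485]), 'attitude': array([ 0.71194979, -0.70027413,  0.03681689, -0.03725796])}
wrist {'vfov': 66.97811753078537, 'cx': 317.6858430119897, 'cy': 200.43523151962629, 'eye': array([0.10204356, 0.64740348, 0.38417525]), 'attitude': array([0.79002093, 0.59343876, 0.09145477, 0.12382809])}
0.15 [0.1812654  0.62365959 0.22593883] [ 1.40904810e-01  9.90022871e-01 -7.30514708e-04 -1.29243023e-04] [ 0.23217759 -0.49303557  0.13999996]
```

View pics/side0.png

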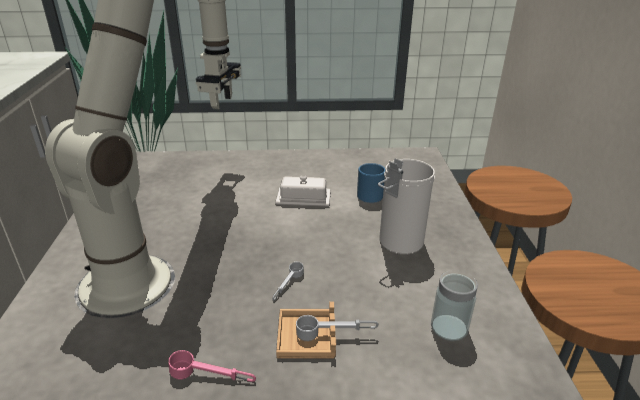

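View pics/top0.png

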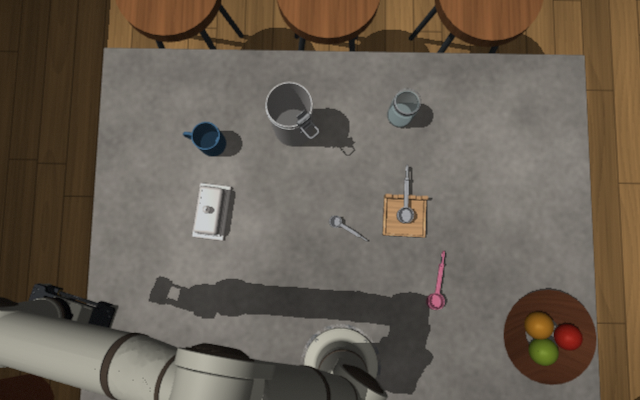

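Candidates: the pink scoop (top 437,300; leave alone), the small steel spoon loose on the counter (top 338,222), and the larger steel scoop in the rest (top 406,213). I choose the one in the rest and check it in a close crop, together with the clip.

```bash
cat > h.py <<'E'
from bench import manip, effector, viewer
import numpy as np, cv2
from scipy.spatial.transform import Rotation as R
from scipy.optimize import least_squares
def cal(n):
    c=viewer.get_calibration(n); f=200/np.tan(np.radians(c["vfov"]/2)); return dict(f=f,cx=c["cx"],cy=c["cy"],e=np.array(c["eye"]),R=R.from_quat(c["attitude"]).as_matrix())
def proj(c,p):
    q=(np.atleast_2d(p)-c["e"])@c["R"]; return q[:,:2]/q[:,2:]*c["f"]+[c["cx"],c["cy"]]
def onz(c,uv,z):
    d=c["R"]@np.array([(uv[0]-c["cx"])/c["f"],(uv[1]-c["cy"])/c["f"],1]); return c["e"]+d*(z-c["e"][2])/d[2]
def tri(obs):  # [(cal,uv)]
    return least_squares(lambda p:np.concatenate([proj(c,p)[0]-uv for c,uv in obs]),[.5,0,.2])
def crop(n,x,y,w,h,s):
    return cv2.resize(cv2.imread(f"pics/{n}.png")[y:y+h,x:x+w],None,fx=s,fy=s,interpolation=cv2.INTER_CUBIC)
E
python3 - <<'E'
from h import *
a=crop("top0",375,160,75,85,4); b=crop("side0",270,295,125,75,4)
c=crop("top0",260,75,75,75,4); d=crop("side0",360,145,125,75,4)
W=np.zeros((640,800,3),np.uint8)
W[:340,:300]=a; W[:300,300:800]=b; W[340:640,:300]=c; W[340:640,300:800]=d
cv2.imwrite("pics/comp.png",cv2.resize(W,(750,600)))
E
```

```text
(no output)
```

View pics/comp.png

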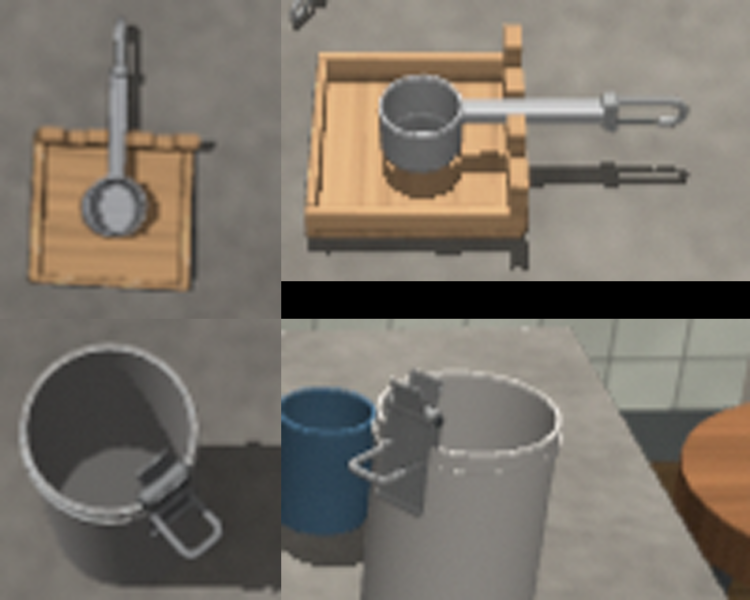

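The crops confirm it: steel scoop in the middle notch, cup rim centre at top (405.9,215.2), hook front at (408.1,165.9). The canister rim is centred at top (289.1,105.2). The loop's bar corners are at top (309.9,137.5) and (317.9,131.9), and side (378.9,183.5) and (385.8,188.0).

```bash
python3 - <<'E'
from h import *
T,S=cal("top"),cal("side")
cup=onz(T,(405.9,215.2),.038); tip=onz(T,(408.1,165.9),.033); print("cup",cup,onz(S,(307.3,323),.038)); print("tip",tip,onz(S,(378.2,324.3),.033), np.linalg.norm((tip-cup)[:2]))
can=onz(T,(289.1,105.2),.22); print("can",can, onz(S,(409.5,173),.22))
m=np.array([313.9,134.7])
ms=np.array([382.3,185.7])
r=tri([(T,m),(S,ms)]); print("bar mid",r.x,r.fun); v=can-r.x; print(np.hypot(v[0],v[1]),np.arctan2(v[1],v[0]))
for a,b in (((309.9,137.5),(378.9,183.5)),((317.9,131.9),(385.8,188.0))):
  q=tri([(T,a),(S,b)]); print(q.x,q.fun)
print("jar",onz(T,(405,97),.13),"mug",onz(T,(208,133),.09))
E
```

```text
cup [ 0.43400035 -0.18651974  0.038     ] [ 0.4388336 -0.1835536  0.038    ]
tip [ 0.58104218 -0.19445939  0.033     ] [ 0.58815304 -0.18688503  0.033     ] 0.14725602274469676
can [0.69851429 0.14907945 0.22      ] [0.6991909  0.13516948 0.22      ]
bar mid [0.62384636 0.08360014 0.21448113] [ 0.0194861  -0.30716891 -0.27667825  0.05912032]
0.09931182766277834 0.7199277950281685
[0.61676344 0.09376487 0.21479871] [ 0.03093505 -0.51721013 -0.46979127  0.09882731]
[0.63102452 0.07342087 0.21397707] [ 0.00735019 -0.10951268 -0.09780479  0.0212281 ]
jar [ 0.75707725 -0.1677197   0.13      ] mug [0.65575252 0.38790096 0.09      ]
```

```bash
cat >> h.py <<'E'
GR=np.array([.085,0,.027]); MOUTH=np.array([.127,0,.0165]); SEAT=np.array([.143,0,.027])
def scoopR(yaw,pitch=0): # pitch: x axis raised by pitch
    return R.from_euler("z",yaw)*R.from_euler("y",-pitch)
def toolpose(Rs,pt,world,flip): # put scoop-frame point pt at world
    Rt=Rs*(R.from_euler("z",np.pi) if flip else R.identity())*R.from_euler("x",np.pi)
    G=np.asarray(world)+Rs.apply(GR-pt)
    return G+Rt.apply([0,0,manip.grip_depth]),Rt.as_quat()
E
python3 - <<'E'
from h import *
bar=np.array([.624,.084,.2145])
print(manip.grip_depth)
def ok(p,q):
    s=manip.solve_ik(p,q); return None if s is None else np.round(s,2)
for fl in (0,1):
    print("flip",fl,"grasp",ok(*toolpose(scoopR(-.04),GR,[.518,-.19,.033],fl)))
    print("mouth",ok(*toolpose(scoopR(.67),MOUTH,bar+[0,0,.03],fl)))
    for yw in (.6,.7):
      for p in (0,.3,.6,.8,1,1.2,1.4,1.57): print(yw,p,ok(*toolpose(scoopR(yw,p),SEAT,bar,fl)))
E
```

```text
0.0188
flip 0 grasp [-0.27  0.74  0.75  1.96 -0.75  0.74 -0.67]
mouth [-0.3   0.36  0.2   1.71 -0.08  1.08 -0.98]
0.6 0 [-0.31  0.38  0.21  1.78 -0.09  0.99 -1.02]
0.6 0.3 [-0.19  0.27  0.17  2.01 -0.35  0.63 -0.74]
0.6 0.6 [-0.39  0.29  0.51  2.22 -1.29  0.52  0.22]
0.6 0.8 [-0.9   0.89  1.36  2.33  4.34  1.33  0.59]
0.6 1 [ 1.12  0.8  -1.09  2.34  3.55  0.3   2.16]
0.6 1.2 [ 1.19  1.08 -1.1   2.36  3.64  0.47  2.36]
0.6 1.4 [-0.38  1.04  0.68  2.37  3.77  1.86  1.2 ]
0.6 1.57 [-0.21  1.1   0.46  2.31  3.75  1.98  1.36]
0.7 0 [-0.29  0.38  0.21  1.78 -0.09  0.99 -0.92]
0.7 0.3 [-0.16  0.29  0.17  1.99 -0.39  0.67 -0.59]
0.7 0.6 [-0.22  0.31  0.37  2.17 -1.2   0.57  0.26]
0.7 0.8 [-0.83  0.93  1.35  2.28  4.39  1.44  0.65]
0.7 1 [ 1.16  0.84 -1.1   2.28  4.02  0.2   1.81]
0.7 1.2 [-0.62  1.19  1.12  2.35  3.9   1.92  0.88]
0.7 1.4 [-0.31  1.03  0.68  2.31  3.93  1.87  1.23]
0.7 1.57 [-0.14  1.09  0.46  2.25  3.92  1.96  1.39]
flip 1 grasp [ 0.31  0.6  -0.01  1.94  0.01  0.6   1.82]
mouth [ 0.04  0.37 -0.23  1.69  0.09  1.09  2.02]
0.6 0 [ 0.05  0.38 -0.23  1.77  0.1   1.    1.95]
0.6 0.3 [ 0.01  0.27 -0.07  2.01 -0.24  0.62  2.3 ]
0.6 0.6 [ 1.11  0.65 -1.3   2.17  0.92  0.35  1.4 ]
0.6 0.8 [-0.9   0.89  1.36  2.33  4.34  1.33 -2.55]
0.6 1 [ 1.25  1.03 -1.3   2.34  2.72  0.29 -0.01]
0.6 1.2 [ 1.33  1.38 -1.31  2.35  2.98  0.39  0.06]
0.6 1.4 [ 0.55  0.86 -0.31  2.34  4.03  1.24 -1.39]
0.6 1.57 [ 0.88  1.16 -0.64  2.27  4.17  1.13 -1.13]
0.7 0 [ 0.06  0.39 -0.24  1.76  0.11  1.    2.05]
0.7 0.3 [ 0.05  0.29 -0.08  1.98 -0.27  0.65  2.44]
0.7 0.6 [ 1.13  0.69 -1.3   2.14  0.75  0.38  1.69]
0.7 0.8 [-0.83  0.93  1.35  2.28  4.39  1.44 -2.49]
0.7 1 [ 1.16  0.84 -1.1   2.28  4.02  0.2  -1.33]
0.7 1.2 [ 1.35  1.37 -1.31  2.29  2.91  0.21  0.18]
0.7 1.4 [-0.31  1.03  0.68  2.31  3.93  1.87 -1.91]
0.7 1.57 [ 1.02  1.22 -0.75  2.21  4.37  0.94 -1.22]
```

```bash
cat > fk.py <<'E'
from h import *
AX="zyzyzyz"
def fk(q,P,links=False):
    P=P.reshape(8,3); r=R.identity(); t=np.zeros(3); L=[]
    for i in range(7):
        t=t+r.apply(P[i]); L.append(t); r=r*R.from_euler(AX[i],q[i])
    t=t+r.apply(P[7]); r=r*TW
    return (t,r,L) if links else (t,r)
TW=R.identity()
LO=np.array([-2.88,-.31,-1.54,.2,-1.41,.19,-2.57])+.03; HI=np.array([2.88,2.03,1.56,2.42,4.55,2.02,2.57])-.03
def ik(p,quat,seed,P,reg=.02):
    Rt=R.from_quat(quat)
    def f(q):
        t,r=fk(q,P); return np.r_[(t-p)*10,(Rt.inv()*r).as_rotvec()*2,reg*(q-seed)]
    s=least_squares(f,np.clip(seed,LO+1e-3,HI-1e-3),bounds=(LO,HI))
    for _ in range(4): # drop regulariser bias
        s=least_squares(lambda q,s0=s.x: np.r_[f(q)[:6],reg*(q-s0)],s.x,bounds=(LO,HI))
    t,r=fk(s.x,P); return s.x,np.linalg.norm(t-p),np.linalg.norm((Rt.inv()*r).as_rotvec())
E
cat > fit.py <<'E'
from fk import *
rng=np.random.default_rng(0); D=[(manip.current_q(),manip.current_tool_pos(),manip.current_tcp_rot())]
while len(D)<60:
    p=rng.uniform([.35,-.3,.15],[.7,.4,.5]); o=(R.from_rotvec(rng.normal(0,.4,3))*R.from_euler("z",rng.uniform(-1,1))*R.from_euler("x",np.pi)).as_quat()
    q=manip.solve_ik(p,o)
    if q is not None: D.append((q,p,o))
import fk
# constant tool twist
e=[(fk.fk(q,np.zeros(24))[1].inv()*R.from_quat(o)).as_rotvec() for q,p,o in D]; print("twist spread",np.mean(e,0),np.std(e,0))
f=lambda P:np.concatenate([fk.fk(q,P)[0]-p for q,p,o in D])
P0=np.zeros((8,3)); P0[:,2]=.15
s=least_squares(f,P0.ravel()); print(np.abs(s.fun).max()); print(np.round(s.x.reshape(8,3),4)); np.save("P.npy",s.x)
E
python3 fit.py
```

```text
twist spread [ 0.04225931 -0.04225931 -0.80864486] [0.64199701 0.64199701 1.50851287]
0.4413537826938579
[[ 0.9423  0.1098  0.1091]
 [-0.6116 -0.0521  0.1091]
 [ 0.3915 -0.0754  1.1703]
 [-0.3892 -0.5978 -0.9808]
 [ 0.1169  0.63   -0.2   ]
 [-0.2202 -0.9008  0.4561]
 [ 0.1717  0.885   0.2409]
 [ 0.0201 -0.0906 -0.1939]]
```

```bash
sed -i 's/^AX="zyzyzyz"/AX="zyzyzyz"; SG=np.ones(7)/; s/R.from_euler(AX\[i\],q\[i\])/R.from_euler(AX[i],SG[i]*q[i])/' fk.py
python3 - <<'E'
s=open('fit.py').read()
a,b=s.split("# constant tool twist\n")
b=b.split("\n",1)[1]
a+='''import itertools
best=None
for sg in itertools.product([1,-1],repeat=7):
    fk.SG=np.array(sg)
    M=np.mean([(fk.fk(q,np.zeros(24))[1].inv()*R.from_quat(o)).as_matrix() for q,p,o in D],0)
    v=np.linalg.norm(M)
    if best is None or v>best[0]+1e-6: best=(v,sg,M)
print(best); fk.SG=np.array(best[1])
'''
open('fit.py','w').write(a+b)
E
python3 fit.py
```

```text
(np.float64(1.7320508075688772), (-1, 1, -1, 1, -1, 1, -1), array([[ 2.87003754e-13, -1.00000000e+00, -2.42743819e-12],
       [ 1.00000000e+00,  2.87003754e-13,  1.42788900e-12],
       [-1.42788900e-12, -2.42743819e-12,  1.00000000e+00]]))
6.568057209221934e-11
[[ 0.     -0.     -0.6519]
 [ 0.     -0.0684  0.9983]
 [-0.      0.0536  0.2318]
 [-0.     -0.0208  0.274 ]
 [-0.      0.0091  0.17  ]
 [ 0.     -0.0549  0.3007]
 [-0.      0.0546  0.0889]
 [-0.      0.      0.2747]]
```

```bash
sed -i 's/^TW=.*/TW=R.from_euler("z",np.pi\/2); PP=np.load("P.npy")/; s/SG=np.ones(7)/SG=np.array([-1,1,-1,1,-1,1,-1])/' fk.py
cat > search.py <<'E'
from fk import *
import sys
bar=np.array([.624,.084,.2145]); yw=.67; rng=np.random.default_rng(1)
sols=[]
for fl in (0,1):
  for k in range(40):
    p,o=toolpose(scoopR(yw,.9),SEAT,bar,fl)
    q,e,a=ik(p,o,rng.uniform(LO,HI),PP,.01)
    if e>2e-3 or a>.01: continue
    rngs=[]
    for sgn in (-1,1):
        qq=q; last=.9; path={}
        for pt in np.arange(.9+sgn*.05,1.62 if sgn>0 else -.04,sgn*.05):
            p,o=toolpose(scoopR(yw,pt),SEAT,bar,fl); qn,e,a=ik(p,o,qq,PP,.02)
            if e>2e-3 or a>.01 or np.abs(qn-qq).max()>.6: break
            qq=qn; last=pt
        rngs.append((round(last,2),np.round(qq,2)))
    key=(fl,rngs[0][0],rngs[1][0])
    print(key,np.round(q,2),rngs[0][1],rngs[1][1],"elbow",np.round(fk(rngs[1][1],PP,True)[2][4],2),flush=True)
E
time timeout 500 python3 search.py | sort -u | sort -k2,3 | awk 'NR<=60'
```

```text
(0, np.float64(-0.0), np.float64(1.5)) [ 1.26  0.99 -1.36  2.27  1.92  0.22 -2.38] [ 0.77  0.84 -1.39  1.74  0.85  1.32 -1.7 ] [ 1.5   2.   -1.37  2.25  2.49  0.22 -2.04] elbow [ 0.14 -0.34  0.15]
(0, np.float64(-0.0), np.float64(1.5)) [ 1.27  1.01 -1.37  2.27  1.89  0.24 -2.34] [ 0.77  0.84 -1.39  1.74  0.85  1.32 -1.7 ] [ 1.5   2.   -1.37  2.25  2.49  0.22 -2.04] elbow [ 0.14 -0.34  0.15]
(0, np.float64(-0.0), np.float64(1.5)) [ 1.28  1.04 -1.39  2.27  1.87  0.27 -2.3 ] [ 0.77  0.84 -1.39  1.74  0.85  1.32 -1.7 ] [ 1.5   2.   -1.37  2.25  2.49  0.22 -2.04] elbow [ 0.14 -0.34  0.15]
(0, np.float64(-0.0), np.float64(1.5)) [ 1.3   1.15 -1.46  2.27  1.81  0.38 -2.19] [ 0.77  0.84 -1.39  1.74  0.85  1.32 -1.7 ] [ 1.5   2.   -1.37  2.25  2.49  0.22 -2.04] elbow [ 0.14 -0.34  0.15]
(1, np.float64(-0.0), np.float64(1.5)) [ 1.26  0.99 -1.36  2.27  1.92  0.22  0.76] [ 0.77  0.84 -1.39  1.74  0.85  1.32  1.44] [ 1.5   2.   -1.37  2.25  2.49  0.22  1.11] elbow [ 0.14 -0.34  0.15]
(1, np.float64(-0.0), np.float64(1.5)) [ 1.26  0.99 -1.36  2.27  1.92  0.22  0.77] [ 0.77  0.84 -1.39  1.74  0.85  
[... 4110 characters left out ...]
.67  1.07 -0.4   2.23  4.23  1.34 -1.31] elbow [ 0.34 -0.24  0.43]
(1, np.float64(0.85), np.float64(1.6)) [ 0.67  0.46 -0.53  2.29  4.4   0.48 -2.01] [ 0.66  0.43 -0.54  2.27  4.51  0.42 -2.15] [ 0.74  1.09 -0.47  2.23  4.26  1.27 -1.28] elbow [ 0.33 -0.25  0.42]
(1, np.float64(0.85), np.float64(1.6)) [ 1.02  0.62 -0.96  2.28  4.29  0.23 -1.79] [ 0.97  0.56 -0.92  2.26  4.5   0.22 -2.06] [ 0.97  1.22 -0.71  2.22  4.32  1.03 -1.18] elbow [ 0.29 -0.31  0.38]
(1, np.float64(0.85), np.float64(1.6)) [ 1.03  0.63 -0.98  2.28  4.27  0.22 -1.77] [ 0.97  0.56 -0.92  2.26  4.5   0.22 -2.06] [ 0.98  1.23 -0.72  2.22  4.33  1.01 -1.18] elbow [ 0.29 -0.31  0.38]
real	0m28.262s
user	0m28.670s
sys	0m0.068s
```

```bash
sed -i 's/GR=np.array(\[.085/GR=np.array([.088/' h.py; python3 - <<'E'
from fk import *
p,o=toolpose(scoopR(-.04),GR,[.523,-.19,.033],1)
manip.move_pose(p+[0,0,.13],o); manip.sleep(.2)
c=viewer.get_calibration("wrist"); im=viewer.get_image("wrist"); cv2.imwrite("pics/w1.png",im[:,:,::-1])
np.save("w1.npy",np.r_[c["eye"],c["attitude"]]); print(manip.current_clock(),manip.current_tool_pos())
C=cal("wrist")
print(proj(C,[[.436,-.185,.038],[.5845,-.191,.033],p]))
E
```

```text
3.5083 [ 0.52317869 -0.18962248  0.14419335]
[[318.74763555  98.01231509]
 [318.41270072 255.8965211 ]
 [317.00470876 191.20867535]]
```

View pics/w1.png

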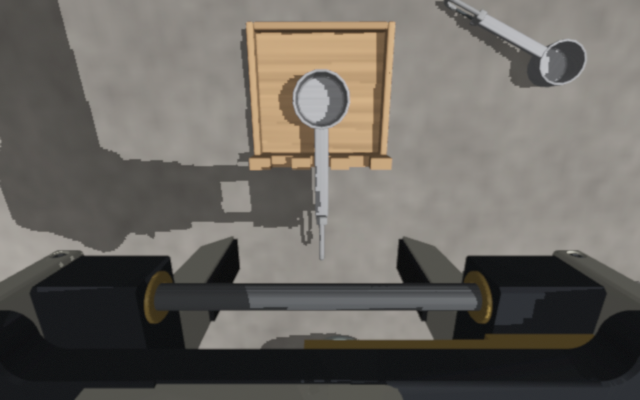

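The wrist view shows the scoop in the rest with its cup rim centre at (321,99), collar at (322,216) and hook front at (322,258). That matches the estimate to about 2 px, so I correct, grasp and lift.

```bash
python3 - <<'E'
from fk import *
C=cal("wrist"); cup=onz(C,(321,99),.038); tip=onz(C,(322,258),.033)
d=(tip-cup)[:2]; L=np.hypot(*d); yaw=np.arctan2(d[1],d[0]); u=d/L
print(cup,tip,L,yaw)
org=((cup[:2])+(tip[:2]-.1505*u))/2
g=np.r_[org+.088*u,.033]; print(g)
p,o=toolpose(scoopR(yaw),GR,g,1)
manip.move_pose(p+[0,0,.08],o); manip.servo_line(p,vel=.12); print(manip.current_force())
effector.close(12); print(manip.current_finger_gap(),manip.current_gripper_force(),manip.current_tool_pos()-p)
manip.servo_line(p+[0,0,.25],vel=.15); manip.sleep(.3); print(manip.current_finger_gap(),manip.current_force(),manip.current_wrist_torque(),manip.current_clock())
E
```

```text
[ 0.43684929 -0.18316198  0.038     ] [ 0.58697441 -0.18751745  0.033     ] 0.1501882858215658 -0.029004149437985134
[ 0.52465649 -0.18570947  0.033     ]
[ 0.3123489   0.05737154 -0.27112937]
0.011702081421182817 11.996307224035263 [-2.70569891e-06 -5.48215149e-05 -7.90791531e-06]
0.011653427534752167 [ 0.25941291 -0.80072124 -1.24900386] [ 0.04647302 -0.04714588 -0.01000304] 7.9667
```

```bash
cat >> fk.py <<'E'
QA=np.array([.77,.84,-1.39,1.74,.85,1.32,1.44])
E
python3 - <<'E'
from fk import *
bar=np.array([.624,.084,.2145]); yw=.67
n=np.array([np.cos(yw),np.sin(yw),0])
p,o=toolpose(scoopR(yw),MOUTH,bar-.06*n+[0,0,.05],1)
q,e,a=ik(p,o,QA,PP); print(np.round(q,2),e,a)
q0=manip.current_q()
for s in np.linspace(0,1,11): 
    t,r,L=fk(q0+s*(q-q0),PP,True); print(np.round(t,2),"elbow",np.round(L[4],2)) if s in(0,.5,1) else None
manip.movej(q); manip.sleep(.5)
print(manip.current_tool_pos()-p,manip.current_clock(),manip.current_finger_gap(),manip.current_force())
ims=[]
for n in ("wrist","side","top"):
    cv2.imwrite(f"pics/{n}2.png",viewer.get_image(n)[:,:,::-1])
a=cv2.imread("pics/wrist2.png"); b=crop("side2",340,120,128,100,2.5);c=crop("top2",250,80,128,100,2.5)
cv2.imwrite("pics/c2.png",np.vstack([cv2.resize(a,(560,350)),np.hstack([b,c])[:,40:600]]))
E
```

```text
[ 0.91  0.76 -1.51  1.76  0.78  1.39  1.49] 3.6015610220144636e-13 4.426140557763812e-12
[ 0.52 -0.19  0.26] elbow [ 0.27 -0.09  0.76]
[ 0.49 -0.06  0.17] elbow [ 0.35 -0.11  0.69]
[0.55 0.02 0.26] elbow [ 0.33 -0.18  0.67]
[-4.78275813e-06  7.29183890e-05 -1.28654903e-05] 10.0083 0.011783073229207616 [ 0.09891692 -0.91361955 -1.74858768]
```

View pics/c2.png

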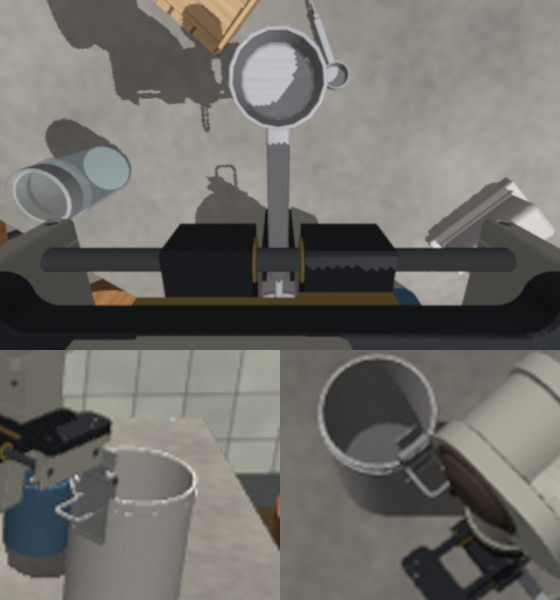

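```bash
python3 - <<'E'
from fk import *
bar=np.array([.624,.084,.2145])
tp=manip.current_tool_pos(); o=manip.current_tcp_rot(); C=cal("wrist"); off=C["e"]-tp
V=[]
for i,v in enumerate(([-.14,-.05,.33],[.14,-.05,.33])):
    p=bar-C["R"]@np.array(v)-off
    q,e,a=ik(p,o,QA,PP); print(np.round(p,3),np.round(q,2),e,a)
    if e>1e-3: continue
    if np.abs(q-manip.current_q()).max()>.05:
        manip.movej(q); manip.sleep(.4)
    c=viewer.get_calibration("wrist"); im=viewer.get_image("wrist"); cv2.imwrite(f"pics/L{i}.png",im[:,:,::-1]); np.save(f"L{i}.npy",np.r_[c["eye"],c["attitude"]])
    uv=proj(cal("wrist"),bar)[0]; print(uv,manip.current_clock())
    x,y=int(uv[0])-50,int(uv[1])-50; V.append(crop(f"L{i}",x,y,100,100,4)); print(x,y)
cv2.imwrite("pics/Lc.png",np.hstack(V))
E
```

```text
[0.56  0.212 0.386] [ 0.49  0.68 -1.47  1.45  0.67  1.6   1.31] 1.3886040372969981e-12 1.601691387912099e-11
[189.85748579 155.06012295] 11.525
139 105
[ 0.734 -0.007  0.386] [ 0.56  0.86 -1.34  1.05  0.85  1.75  1.76] 5.100260043118932e-12 5.342182530934013e-11
[445.68169622 154.541156  ] 13.0583
395 104
```

View pics/Lc.png

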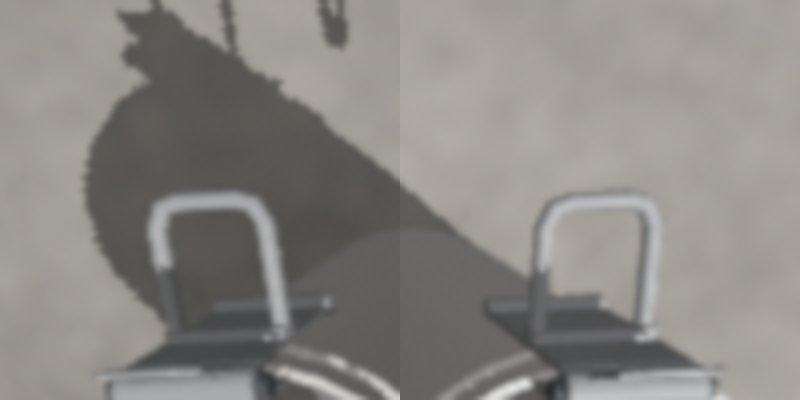

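The loop's outer bar shows clearly in both views, with its middle at (191.4,155.1) in the left image and (444.6,154.1) in the right. It lies almost parallel to the image rows.

```bash
python3 - <<'E'
from fk import *
def lc(i):
    v=np.load(f"L{i}.npy"); c=cal("wrist"); c["e"]=v[:3]; c["R"]=R.from_quat(v[3:]).as_matrix(); return c
A,B=lc(0),lc(1)
f=lambda x,y,ox,oy:((x+.5)/4-.5+ox,(y+.5)/4-.5+oy)
for (a,b) in (((211,202),(200,202)),((170,203.5),(155,203.5)),((250,200),(245,200.5))):
    r=tri([(A,f(*a,139,105)),(B,f(*b,395,104))]); print(r.x,r.fun)
    r=tri([(A,f(*a,139,105))]+[(B,f(*b,395,104))]+([(cal("top"),(313.9,134.7)),(cal("side"),(382.3,185.7))] if a[0]==211 else [])); print(r.x,r.fun)
E
```

```text
[0.62399953 0.08431874 0.21155224] [-0.00036673 -0.10697752  0.00013229  0.10709242]
[0.62398265 0.08428213 0.21237929] [-0.32215602 -0.01959589  0.28726414  0.1929234  -0.23621932 -0.15299872
 -0.33155421  0.68787242]
[0.63185464 0.07537841 0.21036386] [-0.00032987 -0.09617509  0.00011909  0.09627838]
[0.63185464 0.07537841 0.21036386] [-0.00032987 -0.09617509  0.00011909  0.09627838]
[0.61625952 0.09285177 0.21336062] [-1.86686370e-04 -5.44921317e-02  6.72769055e-05  5.45507921e-02]
[0.61625952 0.09285177 0.21336062] [-1.86686370e-04 -5.44921317e-02  6.72769055e-05  5.45507921e-02]
```

```bash
cat >> fk.py <<'E'
BAR=np.array([.624,.0843,.2120]); YW=.70
CT=np.array([.1245,0,.0165]) # where on the gate the wire is aimed
E
python3 - <<'E'
from fk import *
effector.close(40); 
# standoff: above the loop
def go(pt,w,pitch=0):
    p,o=toolpose(scoopR(YW,pitch),pt,w,1); q,e,a=ik(p,o,manip.current_q(),PP); assert e<1e-3 and a<.01,(e,a)
    manip.movej(q); return p
n=np.array([np.cos(YW),np.sin(YW),0])
p,o=toolpose(scoopR(YW),CT,BAR-.03*n+[0,0,.10],1); q,e,a=ik(p,o,QA,PP); manip.movej(q)
p=go(CT,BAR+[0,0,.03]); manip.sleep(.5)
print(manip.current_clock(),manip.current_tool_pos()-p,np.round(manip.current_q(),2))
print("F",[np.round(manip.current_force(),2) for _ in range(3) if manip.sleep(.05) is None])
C=cal("wrist"); Rs=scoopR(YW); org=BAR+[0,0,.03]-Rs.apply(CT)
print("rim pred",proj(C,org+Rs.apply([[0,0,.032],[.024,0,.032],[-.024,0,.032],[0,.024,.032],[0,-.024,.032]])))
im=viewer.get_image("wrist"); cv2.imwrite("pics/w3.png",im[:,:,::-1]); cv2.imwrite("pics/side3.png",viewer.get_image("side")[:,:,::-1])
cv2.imwrite("pics/c3.png",np.vstack([crop("w3",220,10,200,150,2.5),crop("side3",340,110,200,90,2.5)]))
E
```

```text
14.95 [ 0.00010544 -0.00028464  0.00047681] [ 0.74  0.83 -1.41  1.66  0.83  1.4   1.48]
F []
rim pred [[317.01995607  89.83662432]
 [317.06086924 147.48700815]
 [316.97405577  25.15890879]
 [374.34193033  89.82658646]
 [259.73581746  89.84665556]]
```

View pics/c3.png

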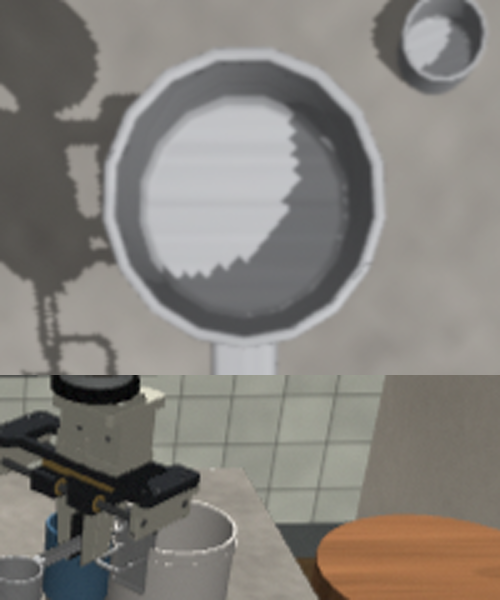

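```bash
cat >> fk.py <<'E'
def F(n=4):
    v=[]
    for _ in range(n): v.append(manip.current_force()); manip.sleep(.02)
    return np.mean(v,0)
def go(pt,w,pitch=0,yaw=None,fl=1):
    p,o=toolpose(scoopR(YW if yaw is None else yaw,pitch),pt,w,fl); q,e,a=ik(p,o,manip.current_q(),PP); assert e<1e-3 and a<.01,(e,a)
    manip.movej(q); return p
E
python3 - <<'E'
from fk import *
p0,o=toolpose(scoopR(YW),CT,BAR,1)
manip.servo_line(p0+[0,0,.012],ori=o,vel=.05); manip.sleep(.3); F0=F(8); np.save("F0.npy",F0); print(F0,manip.current_clock())
for h in np.arange(.011,-.0035,-.001):
    manip.servo_line(p0+[0,0,h],vel=.03); d=F()-F0; print(round(h*1e3,1),np.round(d,2),round(manip.current_clock(),2),np.round(1e3*(manip.current_tool_pos()-p0)[2],1))
    if np.linalg.norm(d)>5: break
E
```

```text
[ 0.29283376 -0.02469581 -1.44455973] 16.1417
11.0 [-0.66  0.32  0.06] 16.46 10.9
10.0 [-0.47  0.35  0.1 ] 16.77 10.0
9.0 [-0.29  0.16  0.29] 17.09 9.0
8.0 [-0.27  0.04  0.41] 17.41 8.0
7.0 [-0.47  0.35  0.47] 17.73 7.0
6.0 [-0.56 -0.3   0.42] 18.04 6.0
5.0 [-0.07 -0.03  0.29] 18.36 5.0
4.0 [-0.03 -0.08  0.71] 18.68 4.0
3.0 [-0.03  0.46  0.44] 18.99 3.0
2.0 [-0.26 -0.15  0.09] 19.31 2.0
1.0 [-0.52 -0.36  2.34] 19.62 1.2
-0.0 [-1.15 -0.44  2.76] 19.94 0.0
-1.0 [-0.89  0.06  2.89] 20.26 -1.0
-2.0 [-0.6  -0.47  3.24] 20.57 -2.0
-3.0 [-0.27 -0.2   3.12] 20.89 -3.0
```

```bash
python3 - <<'E'
from fk import *
p0,o=toolpose(scoopR(YW),CT,BAR,1); F0=np.load("F0.npy")
for h in np.arange(-.004,-.0101,-.001):
    manip.servo_line(p0+[0,0,h],vel=.03); d=F()-F0; print(round(h*1e3,1),np.round(d,2),round(manip.current_clock(),2))
    if np.linalg.norm(d)>5.5: break
cv2.imwrite("pics/side4.png",viewer.get_image("side")[:,:,::-1]); cv2.imwrite("pics/top4.png",viewer.get_image("top")[:,:,::-1])
E
```

```text
-4.0 [ 0.13 -0.32  3.63] 21.21
-5.0 [-0.21  0.27  4.13] 21.52
-6.0 [-0.48 -0.08  4.04] 21.84
-7.0 [-0.56 -0.18  4.08] 22.16
-8.0 [-1.04 -0.35  4.91] 22.48
-9.0 [-1.59 -1.13  6.49] 22.79
```

```bash
python3 - <<'E'
from fk import *
p0,o=toolpose(scoopR(YW),CT,BAR,1); F0=np.load("F0.npy"); n=np.array([np.cos(YW),np.sin(YW),0])
s=0;h=-.0088
for s in np.arange(.0015,.0196,.0015):
    if s>.004: h=-.0095
    manip.servo_line(p0-n*s+[0,0,h],vel=.03); d=F()-F0; print(round(s*1e3,1),"out",round(d@n,2),"z",round(d[2],2),round(manip.current_clock(),2))
    if np.linalg.norm(d)>6.5: break
E
```

```text
1.5 out -1.48 z 3.76 23.21
3.0 out -1.74 z 2.92 23.52
4.5 out -2.11 z 2.81 23.84
6.0 out -1.58 z 2.32 24.16
7.5 out -1.75 z 2.03 24.48
9.0 out -2.69 z 1.52 24.79
10.5 out -0.35 z 0.4 25.11
12.0 out -0.07 z 0.56 25.43
13.5 out 0.07 z 0.39 25.74
15.0 out 0.02 z 0.55 26.06
16.5 out -0.29 z 0.21 26.38
18.0 out -0.18 z 0.85 26.69
19.5 out 0.02 z 0.16 27.01
```

```bash
python3 - <<'E'
from fk import *
p0,o=toolpose(scoopR(YW),CT,BAR,1); F0=np.load("F0.npy"); n=np.array([np.cos(YW),np.sin(YW),0])
for s in np.arange(.0205,.0256,.001):
    manip.servo_line(p0-n*s+[0,0,-.0095],vel=.03); d=F()-F0; print(round(s*1e3,1),"out",round(d@n,2),"z",round(d[2],2),round(manip.current_clock(),2))
    if d@n>1.5: break
s-=.0015
for h in (-.0095,-.008,-.007,-.006,-.005,-.004,-.003):
    manip.servo_line(p0-n*s+[0,0,h],vel=.03); d=F()-F0; print("h",h,"out",round(d@n,2),"z",round(d[2],2))
    if d[2]<-1.5: break
print(s,h,manip.current_clock())
for m in("side","top"): cv2.imwrite(f"pics/{m}5.png",viewer.get_image(m)[:,:,::-1])
cv2.imwrite("pics/c5.png",np.hstack([crop("side5",340,130,80,100,5),crop("top5",280,100,80,100,5)]))
E
```

```text
20.5 out 1.75 z 0.15 27.32
h -0.0095 out -0.52 z 0.86
h -0.008 out -0.41 z -0.24
h -0.007 out 0.65 z -2.23
0.019 -0.007 28.275
```

View pics/c5.png

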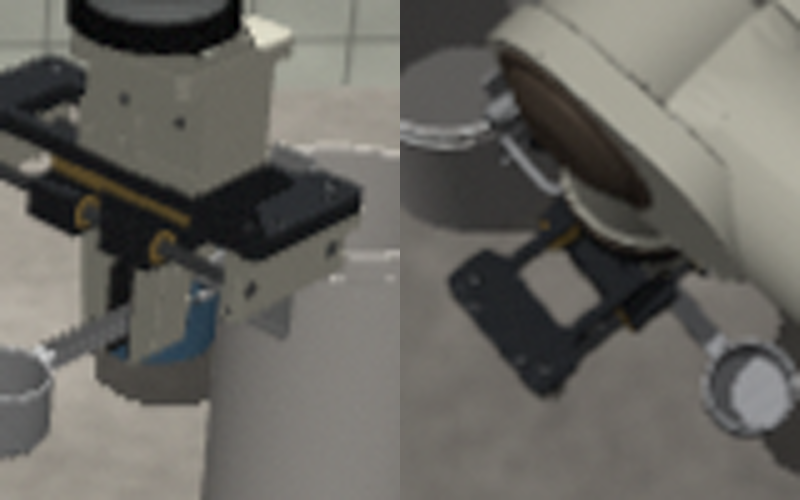

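The wire is captured: there is firm resistance outward (crook) and upward (nose), with free play between. The pictures show the hand in place and clip and canister undisturbed, though the hook itself is hidden. Next I plan the lowering arc about the wire.

```bash
cat >> fk.py <<'E'
NN=np.array([np.cos(YW),np.sin(YW),0]); W=BAR-.0015*NN+[0,0,.0002]
SEATB=SEAT-[.0015,0,0]   # keep the crook 1.5 mm clear of the wire while turning
def pose(sp,tp,pt=None,yaw=YW):  # scoop pitch, tool pitch
    _,o=toolpose(scoopR(yaw,tp),SEAT,W,1); Rs=scoopR(yaw,sp)
    return W+Rs.apply(GR-(SEATB if pt is None else pt))+R.from_quat(o).apply([0,0,manip.grip_depth]),o
E
cat > plan.py <<'E'
from fk import *
q=manip.current_q(); Q=[]; 
for t in np.arange(0,1.41,.05):
    p,o=pose(t,t); qn,e,a=ik(p,o,q,PP,.02)
    m,_,_=fk((q+qn)/2,PP,True); pm,_=pose(t-.025,t-.025)
    L=fk(qn,PP,True)[2]
    print(round(t,2),np.round(qn,2),f"{e:.0e} {a:.0e} mid {1e3*np.linalg.norm(m-pm):.1f} step {np.abs(qn-q).max():.2f}","elb",np.round(L[4],2),"wr",np.round(L[6],2))
    if e>1e-3 or a>.01: break
    q=qn; Q.append(np.r_[t,q])
np.save("Q.npy",Q)
E
python3 plan.py
```

```text
0.0 [ 0.77  0.85 -1.39  1.74  0.87  1.33  1.46] 1e-11 2e-10 mid 0.3 step 0.00 elb [ 0.38 -0.16  0.63] wr [0.58 0.05 0.47]
0.05 [ 0.81  0.85 -1.41  1.77  0.88  1.27  1.46] 1e-13 2e-12 mid 0.1 step 0.06 elb [ 0.37 -0.17  0.63] wr [0.57 0.04 0.47]
0.1 [ 0.85  0.85 -1.44  1.81  0.89  1.21  1.45] 1e-13 2e-12 mid 0.2 step 0.06 elb [ 0.36 -0.18  0.63] wr [0.56 0.03 0.46]
0.15 [ 0.9   0.86 -1.46  1.85  0.91  1.16  1.45] 1e-13 2e-12 mid 0.2 step 0.06 elb [ 0.34 -0.19  0.62] wr [0.55 0.02 0.46]
0.2 [ 0.94  0.86 -1.47  1.88  0.93  1.1   1.44] 1e-13 2e-12 mid 0.2 step 0.06 elb [ 0.33 -0.21  0.62] wr [0.54 0.02 0.45]
0.25 [ 0.97  0.87 -1.49  1.92  0.95  1.04  1.44] 1e-13 2e-12 mid 0.2 step 0.06 elb [ 0.32 -0.22  0.62] wr [0.53 0.01 0.45]
0.3 [ 1.01  0.88 -1.5   1.95  0.97  0.98  1.43] 2e-13 3e-12 mid 0.2 step 0.06 elb [ 0.31 -0.23  0.61] wr [0.53 0.   0.44]
0.35 [ 1.05  0.88 -1.51  1.98  0.99  0.92  1.43] 2e-13 3e-12 mid 0.2 step 0.06 elb [ 0.3  -0.23  0.61] wr [ 0.52 -0.01  0.43]
0.4 [ 1.08  0.89 -1.51  2.02  1.01  0.85  1.43] 2e-13 3e-12 mid 0.2 step 0.07 elb [ 0.29 -0.24  0.6 ] wr [ 0.51 -0.01
[... 1817 characters left out ...]
12 1e-10 mid 0.1 step 0.08 elb [ 0.18 -0.37  0.34] wr [ 0.43 -0.08  0.27]
1.2 [ 1.4   1.58 -1.44  2.29  2.24  0.34  0.95] 4e-12 6e-11 mid 0.1 step 0.07 elb [ 0.17 -0.37  0.31] wr [ 0.43 -0.08  0.26]
1.25 [ 1.42  1.65 -1.43  2.29  2.29  0.32  0.97] 2e-12 4e-11 mid 0.1 step 0.07 elb [ 0.17 -0.37  0.29] wr [ 0.42 -0.08  0.24]
1.3 [ 1.44  1.71 -1.42  2.28  2.34  0.3   0.99] 2e-12 3e-11 mid 0.1 step 0.07 elb [ 0.16 -0.37  0.26] wr [ 0.42 -0.08  0.23]
1.35 [ 1.45  1.78 -1.4   2.27  2.38  0.27  1.01] 9e-13 2e-11 mid 0.1 step 0.06 elb [ 0.16 -0.36  0.23] wr [ 0.42 -0.09  0.22]
1.4 [ 1.47  1.83 -1.39  2.26  2.42  0.23  1.04] 6e-13 9e-12 mid 0.1 step 0.06 elb [ 0.15 -0.36  0.21] wr [ 0.42 -0.09  0.2 ]
```

```bash
cat > low.py <<'E'
from fk import *
Q=np.load("Q.npy"); F0=np.load("F0.npy"); effector.close(14)
for r in Q[Q[:,0]<1.22]:
    manip.movej(r[1:]); d=F(2)-F0; print(round(r[0],2),np.round(d,1),round(manip.current_clock(),1),end=" | ")
    if np.linalg.norm(d)>6: print("STOP"); break
print(np.round(manip.current_wrist_torque(),2),manip.current_finger_gap())
E
python3 low.py
```

```text
0.0 [-0.5 -0.2  0.7] 28.9 | 0.05 [-0.1 -0.5  0.5] 29.2 | 0.1 [-0.5  0.2  0.5] 29.4 | 0.15 [-0.6 -0.3 -0.3] 29.7 | 0.2 [-0.1 -0.3  0.7] 30.0 | 0.25 [-0.3 -0.2  0.2] 30.3 | 0.3 [-0.6 -0.5  0.7] 30.6 | 0.35 [-0.8  0.2  1. ] 30.9 | 0.4 [-0.2  0.1  0.5] 31.1 | 0.45 [-0.9 -0.1  0.1] 31.4 | 0.5 [-0.2 -0.5  0.2] 31.7 | 0.55 [-0.3  0.1  1.2] 32.0 | 0.6 [-0.5 -0.2  0.8] 32.3 | 0.65 [-0.4  0.1  0.3] 32.6 | 0.7 [-0.1  0.3  0.4] 32.8 | 0.75 [-0.2  0.6  0.8] 33.1 | 0.8 [ 0.1 -0.4  0.9] 33.4 | 0.85 [0.2 0.6 0.6] 33.7 | 0.9 [-0.  -0.4  0.5] 34.0 | 0.95 [-0.5 -0.1  0.1] 34.3 | 1.0 [-0.2 -0.2  0.3] 34.6 | 1.05 [0.1 0.8 0.6] 34.9 | 1.1 [-0.2  0.3  0.3] 35.2 | 1.15 [-0.8 -0.4  0.9] 35.5 | 1.2 [-0.3  0.   0.2] 35.7 | [-0.8   1.03 -0.05] 0.011663907715939026
```

```bash
python3 - <<'E'
from fk import *
Q=np.load("Q.npy"); F0=np.load("F0.npy")
for r in Q[(Q[:,0]>1.22)&(Q[:,0]<1.37)]:
    manip.movej(r[1:]); d=F(2)-F0; print(round(r[0],2),np.round(d,1))
    if np.linalg.norm(d)>6: print("STOP"); break
# pivot in the pads to nearly upright, tool fixed; then let the crook down on the wire
for sp in (1.38,1.41,1.44,1.47,1.50):
    p,o=pose(sp,1.35); q,e,a=ik(p,o,manip.current_q(),PP); assert e<1e-3; manip.movej(q); d=F(2)-F0; print(sp,np.round(d,1))
    if np.linalg.norm(d)>6: print("STOP"); break
for k in (.001,.002,.003):
    pp,o=pose(1.5,1.35); q,e,a=ik(pp-[0,0,k],o,manip.current_q(),PP); manip.movej(q); d=F(4)-F0; print(k,np.round(d,2),manip.current_clock())
    if d[2]>1.5: break
for m in("side","top","wrist"): cv2.imwrite(f"pics/{m}6.png",viewer.get_image(m)[:,:,::-1])
cv2.imwrite("pics/c6.png",np.vstack([np.hstack([crop("side6",310,130,120,100,3),crop("top6",270,90,120,100,3)]),cv2.resize(cv2.imread("pics/wrist6.png"),(480,300))[:, :].copy() if 0 else cv2.copyMakeBorder(cv2.resize(cv2.imread("pics/wrist6.png"),(464,290)),0,0,0,256,cv2.BORDER_CONSTANT)]))
E
```

```text
1.25 [-0.5  0.3  0.4]
1.3 [ 0.1 -0.1  0.6]
1.35 [ 0.1 -0.3  0.5]
1.38 [-0.5 -0.1 -0.3]
1.41 [0.3 0.1 1.1]
1.44 [-2.   0.2  1.7]
1.47 [-1.8 -1.3  1.2]
1.5 [-1.8 -1.2  1.3]
0.001 [-1.84 -1.49  3.88] 38.325
```

View pics/c6.png

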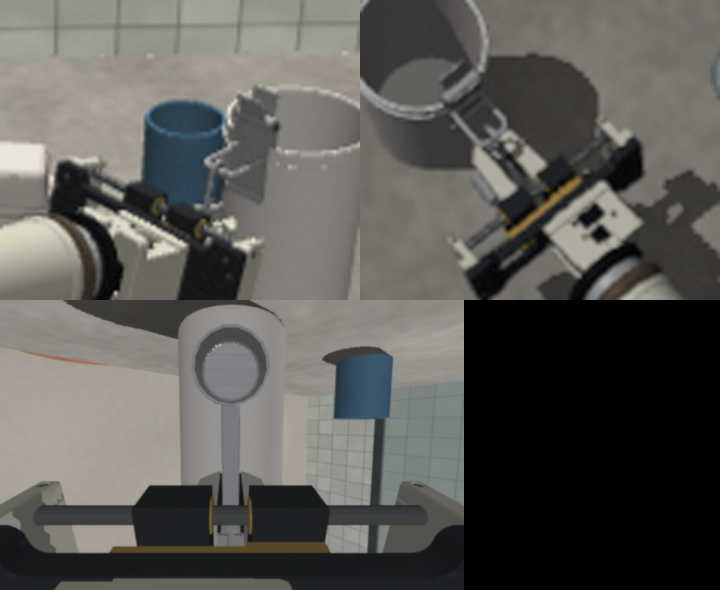

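The scoop hangs nearly upright with the hook on the loop's bar, between the fingers, and the force steps are small. Ease the grip, release and back off.

```bash
python3 - <<'E'
from fk import *
p=manip.current_tool_pos(); o=manip.current_tcp_rot(); z=R.from_quat(o).apply([0,0,1])
qs=[];q=manip.current_q()
for k in np.arange(.01,.081,.01):
    qn,e,a=ik(p-z*k*[1,1,0],o,q,PP); print(round(k,2),np.round(qn,2),f"{e:.0e} {a:.0e} {np.abs(qn-q).max():.2f}")
    if e>1e-3 or a>.02 or np.abs(qn-q).max()>.4: break
    q=qn; qs.append(q)
np.save("ret.npy",qs)
effector.close(3); manip.sleep(.5); print(F()-np.load("F0.npy"))
effector.open_jaws(); manip.sleep(.5); print(manip.current_clock(),manip.current_finger_gap(),F())
cv2.imwrite("pics/side7.png",viewer.get_image("side")[:,:,::-1]);cv2.imwrite("pics/w7.png",viewer.get_image("wrist")[:,:,::-1])
cv2.imwrite("pics/c7.png",np.hstack([crop("side7",310,130,120,100,4),cv2.resize(cv2.imread("pics/w7.png"),(320,400))]))
E
```

```text
0.01 [ 1.46  1.78 -1.4   2.28  2.38  0.26  1.02] 8e-13 1e-11 0.02
0.02 [ 1.48  1.76 -1.38  2.29  2.37  0.24  1.02] 9e-13 1e-11 0.02
0.03 [ 1.5   1.74 -1.37  2.29  2.36  0.22  1.03] 6e-11 1e-09 0.02
0.04 [ 1.53  1.76 -1.38  2.3   2.25  0.22  1.14] 3e-10 4e-09 0.11
0.05 [ 1.56  1.76 -1.38  2.31  2.16  0.22  1.25] 1e-10 2e-09 0.11
0.06 [ 1.59  1.77 -1.38  2.32  2.06  0.22  1.35] 9e-11 1e-09 0.10
0.07 [ 1.62  1.77 -1.38  2.33  1.96  0.22  1.46] 7e-11 1e-09 0.10
0.08 [ 1.65  1.77 -1.37  2.33  1.86  0.22  1.56] 5e-11 8e-10 0.10
[-0.80390021 -0.68996287  2.15158214]
41.075 0.0918373412758718 [ 0.16445494 -0.14573067  0.06508895]
```

View pics/c7.png

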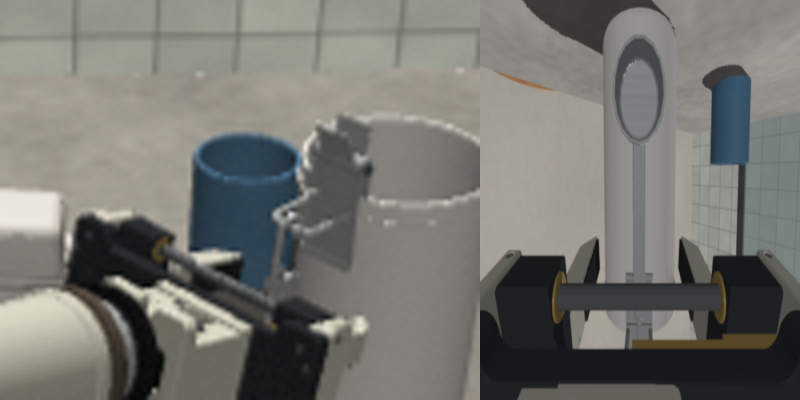

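The fingers are open and the scoop hangs from the loop, centred between them. Back away, let it settle and check that it is still.

```bash
python3 - <<'E'
from fk import *
for q in np.load("ret.npy"): manip.movej(q)
manip.sleep(6)
a=viewer.get_image("wrist"); manip.sleep(.27); b=viewer.get_image("wrist"); s=viewer.get_image("side")
print(manip.current_clock(),F(),np.abs(a.astype(int)-b).max(), (np.abs(a.astype(int)-b).max(2)>25).sum())
cv2.imwrite("pics/w8.png",b[:,:,::-1]);cv2.imwrite("pics/side8.png",s[:,:,::-1])
cv2.imwrite("pics/c8.png",np.hstack([crop("side8",340,140,100,110,4),crop("w8",200,0,250,275,1.6)]))
E
```

```text
49.6583 [-0.02764388  0.13576154  0.14873192] 5 0
```

View pics/c8.png

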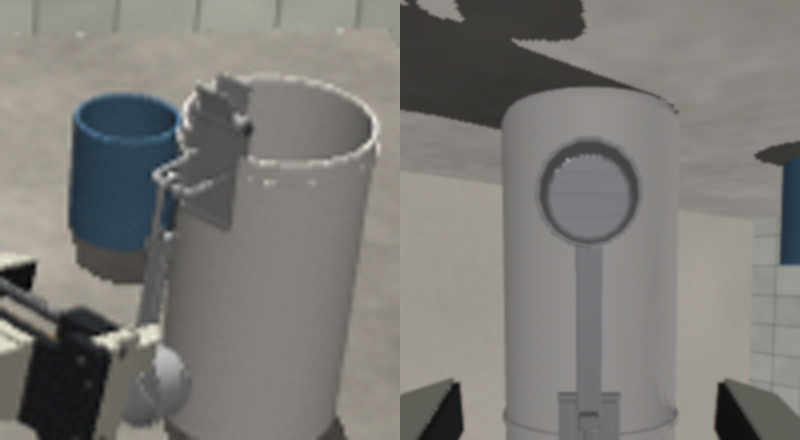

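The scoop hangs upright and still from the loop's bar (two pictures 0.3 s apart show no change), and the gripper is clear of it.

```bash
python3 -c "
from bench import manip
print(manip.hand_in())"
```

```text
the job is handed in; nothing more can be done
None
```

I handed the job in at about 50 s: the scoop hangs still from the clip's loop by its snap hook, with the gripper clear and the jar, butter dish and mug untouched, but the hand-in returned no verdict, and I inferred the gate shutting from the forces rather than seeing it.

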